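# Bring the tote of barrels into the bay and hold up one rack for inspection

## Robot

A 6-joint arm with a two-finger parallel gripper is mounted at the origin on the work surface. World frame = base frame: x ahead of the robot, y to its left, z up, the work surface at z = 0. Lengths are in m, angles in rad, forces in N, time in s.
With the tool pointing down it reaches from about 0.3 to 0.875 m from the base axis. Payload 6.4 kg.
Tool frame: the origin (TCP) lies where the fingers leave the gripper's body, on its centre line; the fingertips stand 64 mm ahead of it and the grasp point (between the pads) lies 45 mm ahead of it; z points along the fingers, y is the line along which they close (so a half turn about z gives the same grasp; the last joint's range is limited). The gripper opens to 88 mm and grips with 3 to 60 N. Pads are 18 mm wide; open, the fingers measure 123 mm over their backs; the gripper's body (75 mm by 187 mm) begins 45 mm behind the grasp point.
Start: joints at [0.964, 0.181, 1.607, -0, 1.354, -0.206], TCP at [0.224, 0.529, 0.303] pointing down, gripper open.
Joint ranges: [-2.99, 2.99], [-0.89, 2.07], [0.3, 2.58], [-1.14, 4.28], [0, 2.63], [-3.12, 3.12]. Speed limits (rad/s): [2.57, 2.57, 3.01, 3.14, 3.14, 3.14].

## Interface

Orientations are given as a unit quaternion [w, x, y, z].
In Python, from plant import bot, eyes gives the robot as it stands.
- The arm moves only by the tool play_rows, never from a script. Its argument "moves" is a list of rows, each a list of 7 numbers: the turn, a rotation vector about the tool's x, y, z normalised to -1 to 1, where 1 is pi rad, then the shift along the tool's x, y, z normalised to -1 to 1, where 1 is 0.1 m, then the closure, from -1 (fully open) to 1 (shut). In form: [[wx, wy, wz, dx, dy, dz, hand], ...]. A call has 1 to 12 rows; each row is the pose to reach, as a shift and turn from the pose commanded when the call began, along the tool's axes at that moment, turning the shorter way round; what a row does not reach only later rows make up. A row lasts 1/12 s, in which the tool goes at most 41.7 mm and 7.16 degrees, less where a joint would pass 70% of its speed; a pose out of reach is approached as far as the arm can. A call with a number of a shift or a turn outside -1 to 1 is refused whole. A call with a gripper value outside its range is refused whole. The fingers move at their own pace and stop on an object; "force" is the grip in N (left out, the last holds). Time passes only in rows, so rows that repeat a pose let the fingers close. It gives the time, the measured TCP pose, the force, the opening and the grip force at its end, in the units of the state.
- bot.get_state(): the state, without advancing time (a new reading comes with each control period).
- eyes.get_image(name): name is "side" or "top"; returns a dict with "color" (420x560x3 uint8, red, green, blue), "z_map" (420x560 float32, m along the optical axis (not along the pixel's ray), 0 where there is no reading), "fx", "fy", "cx", "cy" (pixels), "rvec" (rotation vector, rad) and "tvec" (3), from world to camera coordinates, as OpenCV has them. Camera axes: x right, y down, z forward; pixel columns grow to the right and rows downward; lengths in m; the calibration is good to about 2 mm. A picture is of the moment at which its call begins.
- bot.sign_off(): hands the job in; it is judged then, once.
The state is a dict: "clock": time; "joint_pos": joint angles; "qd": joint speeds; "tau": joint torques, N m; "ee_pos": TCP position; "orientation": TCP orientation; "ft_force": force on the tool from outside, world axes, zero at the start; "moment": the same for the moment, N m; "grip_width": opening from 0.0 (shut) to 1.0 (fully open); "grip_force": force on a finger pad.
Only numpy, scipy, OpenCV 4.12 (cv2) and the standard library are available. Lean on these libraries where they do the work, as an engineer would, in place of code of your own. Each camera call takes 0.05 s, during which the arm holds its last target. There are 200 camera calls.

## Task

Send the black tote along the rollers into the yellow bay until it is fully home against the yellow stop, with both racks still seated in it. Then take the orange-handled rack by its handle, lift it straight out so that its underside is at least 5 cm above the tote's rim, and finish while still holding it there over the bay, level and steady, for inspection. Keep the racks from tipping, and leave the tote home, the blue-handled rack in it, and everything else on the bench where it is.

Things in the scene. Friction and masses are not known exactly. Their poses are not given: they have to be found in the camera images.
- track: Fixed roller track, 235 (x) x 486 mm (y, within 0.15 rad of world y), passive rollers across it with slight drag. Origin: middle of its underside, on the table. Roller tops at z = 40 mm, rails' tops at 52 (56 in the bay), 211 mm apart. The bay is its -y end: yellow strips, and a yellow stop wall 90 mm high (a green lamp on it to 108) with its face at y = -230 mm. The tote runs in along -y.
- bay_home (a point): Point on the roller tops (z = 40 mm) in the bay, axes as the track's: where the tote's origin is when the tote stands against the stop. While the tote is short of home, its y in this frame is the distance left.
- tote: Black open tote loose on the rollers, 204 (x, across the track) x 130 (y, along it) x 62 mm high; walls and floor 5 mm; a middle wall makes two compartments side by side in x. Origin: centre of its underside; axes as the track's, within 0.05 rad. About 0.8 kg with the racks; 1 to 3 N on its +y end wall rolls it, and it soon stops when left.
- rack_orange: Rack to lift: grey base 84 (x) x 108 (y) x 6 mm with six fixed barrels, a 10 mm upright and on top an orange handle 56 long (x), 14 thick (y), 34 mm high (z 73 to 107). Origin: centre of its underside; axes as the tote's. Sits in either compartment, 50 mm in x from the tote's origin, 5 mm above its underside, with 5 to 7 mm play. 0.15 to 0.3 kg, balanced under the handle.
- rack_orange_grip (a point): Middle of the orange handle, 90 mm above the rack's underside: pinch here from above, fingers closing along the rack's y.
- rack_blue: The same rack with a blue handle, in the tote's other compartment; to be left there. Origin: centre of its underside.
- barrel_tray: Bystander: clear tray of silver barrels, 190 x 250 x 18 mm, flat on the table to the robot's right. Origin: centre of its underside.
- bottle: Bystander: white bottle with a red cap, 56 mm across, 140 mm high, standing on the table. Origin: centre of its underside.
- jar: Bystander: amber jar with a black lid, 64 mm across, 70 mm high. Origin: centre of its underside.
- tape: Bystander: empty blue reel ring lying flat, 90 mm across, 24 mm high. Origin: centre of its underside.
- screwdriver: Bystander: screwdriver with a red handle, 180 mm long, lying on the table to the left, off the open end of the track. Origin: its underside, x towards the tip.
There are look-alikes about, which are no part of the job. What is shaped like the rack_orange but brown, green or red is not meant.

How it is judged:
On the way, in this order (a step that is already met when the one before it is completed fails the run):
1. the tote is home in the bay (within 10 mm of the stop) with both racks still seated in it (y of tote in the frame of bay_home below 0.01 m and z of tote in the frame of bay_home between -0.008 and 0.008 m and x of tote in the frame of bay_home between -0.012 and 0.012 m and linear speed of tote below 0.03 m/s and z of each of rack_blue, rack_orange in the frame of tote below 0.015 m and angle between each of rack_blue, rack_orange's own z axis and vertical below 0.1 rad and horizontal distance between rack_blue and tote below 0.07 m), for 0.2 s.
2. the orange-handled rack is lifted clear of the tote, level, in the fingers (z of rack_orange in the frame of tote above 0.109 m and angle between rack_orange's own z axis and vertical below 0.1 rad and contact force between the fingers and rack_orange above 1 N and contact force between rack_orange and tote below 0.1 N and contact force between rack_orange and rack_blue below 0.1 N and contact force between rack_orange and track below 0.1 N and horizontal distance between rack_orange and bay_home below 0.12 m), for 0.2 s.
At the end, for the whole second after the job is handed in: Orange rack held in the fingers only, underside 47 mm or more above the tote's rim, within 120 mm of the bay's home point, level to 0.10 rad, still (0.02 m/s, 0.12 rad/s), through the last second; tote on the rollers within 10 mm of home, blue rack seated in it (all of step 2 and y of tote in the frame of bay_home below 0.01 m and z of tote in the frame of bay_home between -0.008 and 0.008 m and x of tote in the frame of bay_home between -0.012 and 0.012 m and linear speed of tote below 0.03 m/s and z of rack_blue in the frame of tote below 0.015 m and angle between rack_blue's own z axis and vertical below 0.1 rad and horizontal distance between rack_blue and tote below 0.07 m and linear speed of rack_orange below 0.02 m/s and angular speed of rack_orange below 0.12 rad/s); the arm keeps its last pose, push and grip.
It fails at once if a rack or the tote is tipped by more than 0.35 rad (angle between any of rack_orange, rack_blue, tote's own z axis and vertical above 0.35 rad).
It fails at once if a bystander on the bench is moved by more than 30 mm (distance of any of barrel_tray, bottle, jar, tape, screwdriver from where it was at the start of the episode above 0.03 m).
It also fails if it takes over 58 s, if anything falls off the work surface, if the arm or the gripper's body presses on something with over 40 N, if the wrist force passes 120 N, or if a joint passes its speed limit or range.

## Working session

There is one attempt and no reset: what is moved stays moved. The work goes in short steps, Python scripts to look and compute and a tool call to move; the robot and the scene stay as the last step left them, time stands still between calls to the robot, and variables do not carry over. Pictures are saved under pics/ and viewed, at most 10 in all, crops included, and the job is handed in when it is done.

Besides the shell and the picture viewer there is one more tool, called after "Call:" by a JSON object that holds its "op" and its "data". play_rows: Moves the arm, as the interface text tells. Its arguments: {"type":"object","properties":{"moves":{"type":"array","items":{"type":"array","items":{"type":"number"}}},"force":{"type":"number"}},"required":["moves"]}

```bash
mkdir -p pics; cat > h.py <<'E'
import numpy as np, cv2
from scipy.spatial.transform import Rotation as R
from plant import bot, eyes
def look(name):
    d=eyes.get_image(name); return d
def cloud(d):
    z=d["z_map"].astype(float); v,u=np.mgrid[:z.shape[0],:z.shape[1]]
    p=np.stack([(u-d["cx"])/d["fx"]*z,(v-d["cy"])/d["fy"]*z,z],-1)
    Rm=cv2.Rodrigues(np.array(d["rvec"],float))[0]
    w=(p-np.array(d["tvec"]).reshape(3))@Rm
    w[z<=0]=np.nan
    return w
def save(n,c,s=1):
    cv2.imwrite(f"pics/{n}.png",cv2.resize(c[:,:,::-1],None,fx=s,fy=s,interpolation=cv2.INTER_CUBIC))
E
python3 - <<'E'
from h import *
for n in("top","side"):
    d=look(n); save(n+"0",d["color"]); np.savez(n+"0.npz",w=cloud(d),c=d["color"])
s=bot.get_state()
print({k:np.round(v,3) for k,v in s.items()})
E
```

```text
{'clock': np.float64(0.1), 'joint_pos': array([ 0.964,  0.181,  1.608, -0.   ,  1.354, -0.206]), 'qd': array([ 0.   , -0.001, -0.003, -0.   , -0.002, -0.001]), 'tau': array([ 0.0000e+00, -4.3482e+01, -3.4269e+01,  7.0000e-02,  3.4000e-02,
       -0.0000e+00]), 'ee_pos': array([0.224, 0.529, 0.302]), 'orientation': array([-0.   ,  0.199,  0.98 , -0.001]), 'ft_force': array([-0.778,  0.473, -0.602]), 'moment': array([ 0.017,  0.039, -0.007]), 'grip_force': np.float64(0.0), 'grip_width': np.float64(1.0)}
```

View pics/top0.png

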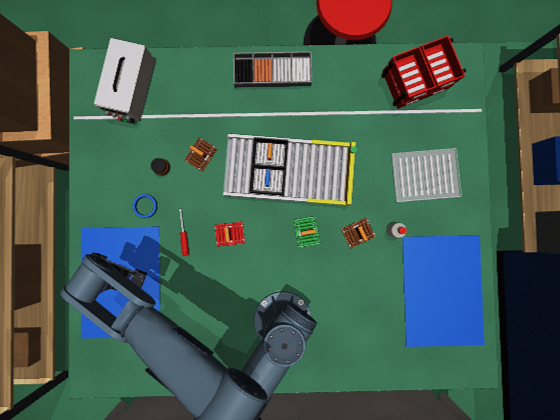

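View pics/side0.png

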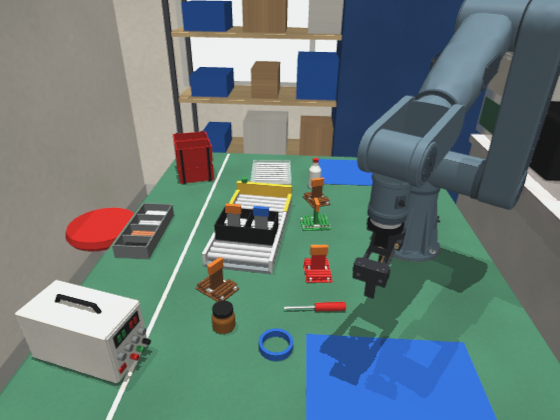

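The top view shows the tote at (268,167) on the track, with the yellow bay on the right, around (345,170). There are five orange handles:
- (268,152): in the tote, grey base
- (200,153): brown base
- (357,233): brown base
- (229,234): red base
- (307,231): green base

By the description, the one in the tote at (268,152) is the target. Next I'll measure it and check it in a crop.

```bash
python3 - <<'E'
from h import *
f=np.load("top0.npz"); w=f["w"]; c=f["c"].astype(int)
save("crop0",f["c"][120:215,210:370],5)
reg=np.zeros(c.shape[:2],bool); reg[120:215,215:365]=1
hsv=cv2.cvtColor(f["c"],cv2.COLOR_RGB2HSV).astype(int)
def pr(n,m):
    p=w[m]; p=p[~np.isnan(p).any(1)]
    r=cv2.minAreaRect((p[:,:2]*1000).astype(np.float32)); print(n,len(p),"mean",p.mean(0).round(3),"med z",np.median(p[:,2]).round(3),"rect",np.round(r[0],1),np.round(r[1],1),round(r[2],1))
z=w[...,2]
t=reg.copy(); t[:,:]=0; t[138:200,245:295]=1
pr("orange",t&(hsv[...,0]<18)&(hsv[...,1]>150)&(hsv[...,2]>120)&(z>.11))
pr("blue",t&(hsv[...,0]>100)&(hsv[...,0]<130)&(hsv[...,1]>150)&(z>.11))
pr("tote rim",t&(z>.095)&(z<.109)&(hsv[...,2]<70))
pr("track",reg&(z>.025)&(z<.07))
ye=reg&(hsv[...,0]>22)&(hsv[...,0]<35)&(hsv[...,1]>150)
pr("stop",ye&(z>.08)); pr("strips",ye&(z>.045)&(z<.062))
d=f["c"]
E
```

```text
orange 52 mean [0.632 0.033 0.151] med z 0.15 rect [633.2  33.8] [10.9 51.6] 88.9
blue 52 mean [0.534 0.043 0.15 ] med z 0.149 rect [534.6  42.9] [11.1 54.5] 89.1
tote rim 147 mean [0.576 0.06  0.101] med z 0.1 rect [582.6  39.3] [126.4 201.2] 84.5
track 5585 mean [ 0.575 -0.039  0.043] med z 0.041 rect [575.7 -31.3] [472.9 238. ] 84.6
stop 211 mean [ 0.539 -0.265  0.089] med z 0.088 rect [ 551.8 -266. ] [ 15.3 231.4] 84.3
strips 261 mean [ 0.564 -0.188  0.055] med z 0.055 rect [567.  -84.8] [353.7 239.9] 86.5
```

View pics/crop0.png

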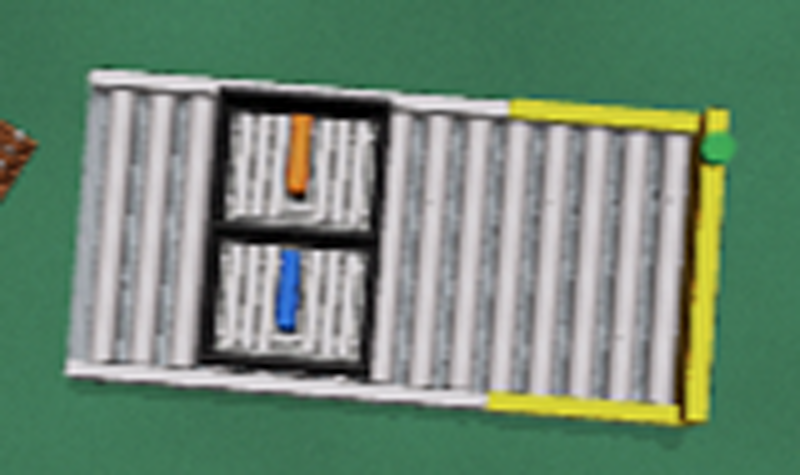

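The crop confirms that the orange handle at crop pixel (300,155) sits on the grey rack in the tote. Measured heights fit: handle top 0.15, rim 0.10, rollers 0.041. The track's yaw is about -0.096 rad and the tote is about 235 mm short of home. I'll turn the tool so that its x lies along the track's +y.

Call:
{"op": "play_rows", "data": {"moves": [[0.1,0,0.0,0,0,0,-1]]}}

```text
clock: 0.18
ee_pos: [0.2229, 0.5276, 0.3021]
orientation: [-0.013, 0.199, 0.978, -0.062]
ft_force: [-0.1, 0.4, -0.4]
grip_width: 1.003
grip_force: 0.0
```

That row tilted the tool by mistake, because I put 0.1 in the wrong slot. I'll undo it before going on.

Call:
{"op": "play_rows", "data": {"moves": [[-0.0398,0,0,0,0,0,-1],[-0.0398,0,0,0,0,0,-1],[-0.0398,0,0,0,0,0,-1],[-0.0398,0,0,0,0,0,-1]]}}

```text
clock: 0.52
ee_pos: [0.2244, 0.5296, 0.3045]
orientation: [0.001, 0.199, 0.98, 0.001]
ft_force: [-0.0, -0.1, -0.4]
grip_width: 0.998
grip_force: 0.0
```

The tool points straight down again. Now the turn about tool z, with a shift along tool -x.

Call:
{"op": "play_rows", "data": {"moves": [[0,0,0.403,-1,0,0,-1],[0,0,0.403,-1,0,0,-1],[0,0,0.403,-1,0,0,-1],[0,0,0.403,-1,0,0,-1],[0,0,0.403,-1,0,0,-1],[0,0,0.403,-1,0,0,-1],[0,0,0.403,-1,0,0,-1],[0,0,0.403,-1,0,0,-1],[0,0,0.403,-1,0,0,-1],[0,0,0.403,-1,0,0,-1],[0,0,0.403,-1,0,0,-1],[0,0,0.403,-1,0,0,-1]]}}

```text
clock: 1.52
ee_pos: [0.3166, 0.4907, 0.3051]
orientation: [-0.0, 0.739, 0.673, 0.002]
ft_force: [0.7, 1.2, 0.8]
grip_width: 1.003
grip_force: 0.0
```

```bash
cat > go.py <<'E'
import sys
from h import *
# print tool-frame turn/shift (normalised) from the current pose to target TCP x y z, tool-y heading deg (tool down)
def go(x,y,z,head):
    s=bot.get_state(); q=s["orientation"]; Rc=R.from_quat([q[1],q[2],q[3],q[0]])
    h=np.deg2rad(head); ty=np.array([np.cos(h),np.sin(h),0]); tz=np.array([0,0,-1.]); tx=np.cross(ty,tz)
    Rt=R.from_matrix(np.stack([tx,ty,tz],1))
    c=Rc.as_matrix()
    print("pos",np.round(s["ee_pos"],4),"head",np.rad2deg(np.arctan2(c[1,1],c[0,1])).round(2),"turn",((Rc.inv()*Rt).as_rotvec()/np.pi).round(4),"shift",(Rc.inv().apply(np.array([x,y,z])-s["ee_pos"])/.1).round(3))
if __name__=="__main__": go(*map(float,sys.argv[1:]))
E
python3 go.py .5945 .1535 .26 -5.5
python3 - <<'E'
from h import *
# finer track yaw / positions
f=np.load("top0.npz"); w=f["w"]; hsv=cv2.cvtColor(f["c"],cv2.COLOR_RGB2HSV).astype(int)
z=w[...,2]; x=w[...,0]; y=w[...,1]
reg=np.zeros(z.shape,bool); reg[120:215,215:365]=1
ye=reg&(hsv[...,0]>22)&(hsv[...,0]<35)&(hsv[...,1]>150)&(z>.08)&(x<.63)
p=np.polyfit(x[ye],y[ye],1); print("stop line y=ax+b",p,"yaw",np.arctan(p[0]), ye.sum(), "spread",np.percentile(y[ye]-np.polyval(p,x[ye]),[2,98]))
m=reg&(z>.045)&(z<.06)&((abs(x-.575)>.09))
for side in(1,-1):
    mm=m&((x-(.575+.0958*(y+.031)))*side>.09)&(y>-.24)
    q=np.polyfit(y[mm],x[mm],1); print("rail",side,q,"x at y=-.195",np.polyval(q,-.195),mm.sum())
E
```

```text
pos [0.3166 0.4907 0.3051] head -5.36 turn [ 0.0008 -0.0009  0.0008] shift [-3.099  3.08   0.45 ]
stop line y=ax+b [-0.09771717 -0.21211155] yaw -0.09740791795353387 198 spread [-0.00686647  0.00715757]
rail 1 [0.0916872  0.68919531] x at y=-.195 0.6713163087676173 313
rail -1 [0.09449109 0.46760448] x at y=-.195 0.4491787155087392 344
```

Call:
{"op": "play_rows", "data": {"moves": [[0,0,0,-0.35,0.35,0,-1],[0,0,0,-0.7,0.7,0,-1],[0,0,0,-1,1,0,-1],[0,0,0,-1,1,0,-1]]}}

```text
clock: 1.85
ee_pos: [0.4089, 0.3783, 0.3041]
orientation: [0.001, 0.74, 0.673, 0.001]
ft_force: [0.8, 0.2, 0.8]
grip_width: 1.003
grip_force: 0.0
```

Call:
{"op": "play_rows", "data": {"moves": [[0,0,0,-0.35,0.35,0,-1],[0,0,0,-0.7,0.7,0,-1],[0,0,0,-1,1,0,-1],[0,0,0,-1,1,0,-1]]}}

```text
clock: 2.18
ee_pos: [0.4992, 0.2685, 0.3042]
orientation: [0.001, 0.74, 0.673, 0.001]
ft_force: [0.9, -0.2, -0.5]
grip_width: 1.001
grip_force: 0.0
```

Call:
{"op": "play_rows", "data": {"moves": [[0,0,0,-0.35,0.35,0,-1],[0,0,0,-0.7,0.7,0,-1],[0,0,0,-0.95,0.95,0,-1],[0,0,0,-1,1,0,-1],[0,0,0,-1,1,0,-1],[0,0,0,-1,1,0,-1]]}}

```text
clock: 2.68
ee_pos: [0.5865, 0.1625, 0.3032]
orientation: [-0.0, 0.74, 0.672, 0.0]
ft_force: [0.5, 0.4, -0.7]
grip_width: 1.002
grip_force: 0.0
```

```bash
python3 go.py .593 .1535 .143 -5.45
```

```text
pos [0.5865 0.1625 0.3032] head -5.49 turn [ 0.0001 -0.0002 -0.0002] shift [-0.084  0.073  1.602]
```

Call:
{"op": "play_rows", "data": {"moves": [[0,0,0,-0.08,0.07,0.3,-1],[0,0,0,-0.08,0.07,0.6,-1],[0,0,0,-0.08,0.07,0.8,-1],[0,0,0,-0.08,0.07,0.8,-1]]}}

```text
clock: 3.02
ee_pos: [0.5887, 0.1559, 0.218]
orientation: [-0.003, 0.739, 0.674, -0.003]
ft_force: [-1.7, -0.0, -0.0]
grip_width: 1.0
grip_force: 0.0
```

Call:
{"op": "play_rows", "data": {"moves": [[0,0,0,0,0,0.3,-1],[0,0,0,0,0,0.55,-1],[0,0,0,0,0,0.75,-1],[0,0,0,0,0,0.8,-1],[0,0,0,0,0,0.8,-1],[0,0,0,0,0,0.8,-1]]}}

```text
clock: 3.52
ee_pos: [0.593, 0.1553, 0.1446]
orientation: [0.001, 0.74, 0.673, 0.001]
ft_force: [0.8, 0.4, 0.6]
grip_width: 1.002
grip_force: 0.0
```

```bash
python3 go.py .5853 .113 .143 -5.45; python3 - <<'E'
from h import *
d=look("side"); save("side1",d["color"][150:300,180:360],4)
E
```

```text
pos [0.593  0.1553 0.1446] head -5.42 turn [ 0.0006 -0.0002  0.0002] shift [-0.428 -0.037  0.015]
```

View pics/side1.png

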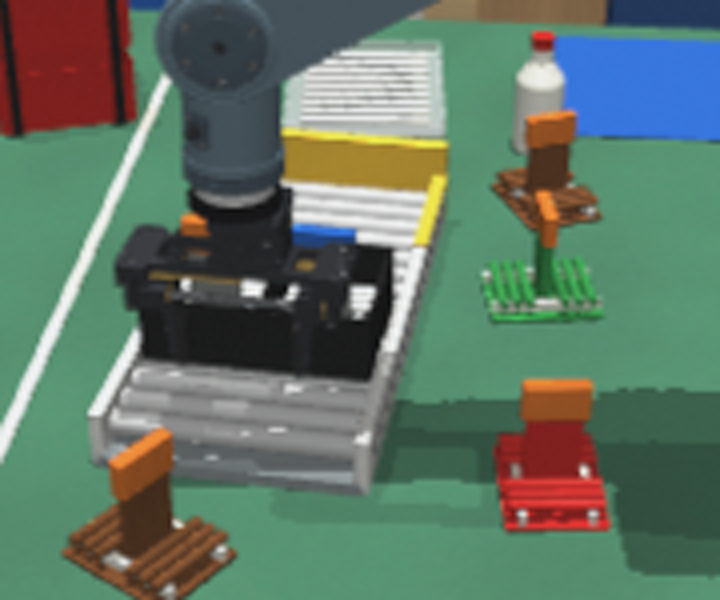

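The gripper hangs just behind the tote's near end wall, at crop pixel (260,320), and clear of the handles. Now I'll push, starting gently.

Call:
{"op": "play_rows", "data": {"moves": [[0,0,0,-0.1,0,0,-1],[0,0,0,-0.2,0,0,-1],[0,0,0,-0.28,0,0,-1],[0,0,0,-0.33,0,0,-1],[0,0,0,-0.38,0,0,-1],[0,0,0,-0.43,0,0,-1],[0,0,0,-0.5,0,0,-1],[0,0,0,-0.58,0,0,-1],[0,0,0,-0.66,0,0,-1],[0,0,0,-0.74,0,0,-1],[0,0,0,-0.82,0,0,-1],[0,0,0,-0.9,0,0,-1]]}}

```text
clock: 4.57
ee_pos: [0.5838, 0.064, 0.1427]
orientation: [0.0, 0.74, 0.672, 0.0]
ft_force: [0.7, 1.5, 0.8]
grip_width: 0.999
grip_force: 1.0
```

Call:
{"op": "play_rows", "data": {"moves": [[0,0,0,-0.07,0,0,-1],[0,0,0,-0.14,0,0,-1],[0,0,0,-0.21,0,0,-1],[0,0,0,-0.28,0,0,-1],[0,0,0,-0.35,0,0,-1],[0,0,0,-0.42,0,0,-1],[0,0,0,-0.49,0,0,-1],[0,0,0,-0.56,0,0,-1],[0,0,0,-0.63,0,0,-1],[0,0,0,-0.68,0,0,-1],[0,0,0,-0.72,0,0,-1],[0,0,0,-0.75,0,0,-1]]}}

```text
clock: 5.57
ee_pos: [0.5765, -0.0104, 0.1426]
orientation: [-0.0, 0.74, 0.672, -0.0]
ft_force: [-0.0, 1.9, 1.0]
grip_width: 1.001
grip_force: 0.7
```

```bash
cat > meas.py <<'E'
from h import *
d=look("top"); w=cloud(d); z=w[...,2]; hsv=cv2.cvtColor(d["color"],cv2.COLOR_RGB2HSV).astype(int)
reg=np.zeros(z.shape,bool); reg[130:215,230:365]=1
def pr(n,m):
    p=w[m]; 
    if len(p)<5: print(n,"few"); return
    r=cv2.minAreaRect((p[:,:2]*1000).astype(np.float32)); print(n,len(p),"rect",np.round(r[0],1),np.round(r[1],1),round(r[2],1),"z",np.median(p[:,2]).round(3))
pr("orange",reg&(hsv[...,0]<18)&(hsv[...,1]>150)&(hsv[...,2]>120)&(z>.11))
pr("blue",reg&(hsv[...,0]>105)&(hsv[...,0]<130)&(hsv[...,1]>170)&(z>.11))
pr("rim",reg&(z>.094)&(z<.109)&(hsv[...,2]<70))
import sys; save(sys.argv[1],d["color"][120:215,215:375],5)
E
python3 meas.py m1;  python3 go.py .567 -.121 .143 -5.45
```

```text
orange 9 rect [602.2 -88.1] [11.6 89.1] 70.0 z 0.408
blue 52 rect [521.8 -82.3] [11.2 53.4] 88.6 z 0.149
rim 72 rect [ 569.7 -109.6] [ 92.1 205.1] 89.7 z 0.099
pos [ 0.5765 -0.0108  0.1426] head -5.52 turn [-0.0001  0.0001 -0.0004] shift [-1.106  0.012 -0.004]
```

The tote follows as expected: the blue handle has moved 125 mm, with about 108 mm left. I'll carry on and slow down before the stop.

Call:
{"op": "play_rows", "data": {"moves": [[0,0,0,-0.05,0,0,-1],[0,0,0,-0.11,0,0,-1],[0,0,0,-0.18,0,0,-1],[0,0,0,-0.25,0,0,-1],[0,0,0,-0.32,0,0,-1],[0,0,0,-0.39,0,0,-1],[0,0,0,-0.46,0,0,-1],[0,0,0,-0.53,0,0,-1],[0,0,0,-0.6,0,0,-1],[0,0,0,-0.66,0,0,-1],[0,0,0,-0.71,0,0,-1],[0,0,0,-0.75,0,0,-1]]}}

```text
clock: 6.62
ee_pos: [0.5693, -0.0852, 0.1426]
orientation: [0.0, 0.74, 0.672, -0.0]
ft_force: [-0.9, 1.2, -0.1]
grip_width: 0.998
grip_force: 0.7
```

Call:
{"op": "play_rows", "data": {"moves": [[0,0,0,-0.03,0,0,-1],[0,0,0,-0.06,0,0,-1],[0,0,0,-0.09,0,0,-1],[0,0,0,-0.12,0,0,-1],[0,0,0,-0.15,0,0,-1],[0,0,0,-0.18,0,0,-1],[0,0,0,-0.21,0,0,-1],[0,0,0,-0.23,0,0,-1],[0,0,0,-0.25,0,0,-1],[0,0,0,-0.27,0,0,-1],[0,0,0,-0.28,0,0,-1]]}}

```text
clock: 7.53
ee_pos: [0.5668, -0.1127, 0.1427]
orientation: [0.0, 0.74, 0.672, -0.0]
ft_force: [-0.6, 1.1, -0.6]
grip_width: 1.003
grip_force: 0.6
```

```bash
python3 meas.py m2;  python3 go.py .567 -.121 .143 -5.45
```

```text
orange 11 rect [ 612.  -183.9] [12.7 58.8] 58.6 z 0.147
blue 31 rect [ 491.5 -166.8] [29.9 70.7] 34.6 z 0.149
rim 114 rect [ 561.8 -193.7] [127.7 203.8] 82.2 z 0.1
pos [ 0.5668 -0.1128  0.1428] head -5.51 turn [ 0.0001  0.0001 -0.0003] shift [-0.081  0.01  -0.002]
```

Not against the stop yet, since there is no reaction force. I'll creep forward until the force rises.

Call:
{"op": "play_rows", "data": {"moves": [[0,0,0,-0.02,0,0,-1],[0,0,0,-0.04,0,0,-1],[0,0,0,-0.055,0,0,-1],[0,0,0,-0.07,0,0,-1],[0,0,0,-0.07,0,0,-1]]}}

```text
clock: 8.0
ee_pos: [0.5665, -0.1169, 0.1428]
orientation: [-0.002, 0.741, 0.672, 0.002]
ft_force: [2.5, 12.6, 2.9]
grip_width: 0.999
grip_force: 6.5
```

The force has risen to 12.6 N, so the tote is home against the stop. I'll hold briefly, then back off.

Call:
{"op": "play_rows", "data": {"moves": [[0,0,0,0.02,0,0,-1],[0,0,0,0.03,0,0,-1],[0,0,0,0.03,0,0,-1],[0,0,0,0.05,0,0,-1],[0,0,0,0.1,0,0,-1],[0,0,0,0.2,0,0,-1],[0,0,0,0.4,0,0,-1],[0,0,0,0.6,0,0,-1],[0,0,0,0.6,0,-0.2,-1],[0,0,0,0.6,0,-0.6,-1],[0,0,0,0.6,0,-1,-1],[0,0,0,0.6,0,-1,-1]]}}

```text
clock: 9.0
ee_pos: [0.5756, -0.0597, 0.2513]
orientation: [0.006, 0.74, 0.673, 0.003]
ft_force: [1.7, -1.2, 1.9]
grip_width: 0.998
grip_force: 0.0
```

```bash
python3 meas.py m3;  python3 go.py .609 -.198 .27 84.55
```

```text
orange 52 rect [ 610.5 -198.1] [11.  52.1] 85.0 z 0.149
blue 55 rect [ 511.7 -187.6] [ 9.6 54.9] 85.2 z 0.151
rim 110 rect [ 560.1 -196.1] [125.2 202.7] 83.0 z 0.099
pos [ 0.5744 -0.0596  0.2479] head -5.47 turn [ 0.0019  0.0029 -0.5001] shift [-1.345  0.478 -0.214]
```

View pics/m3.png

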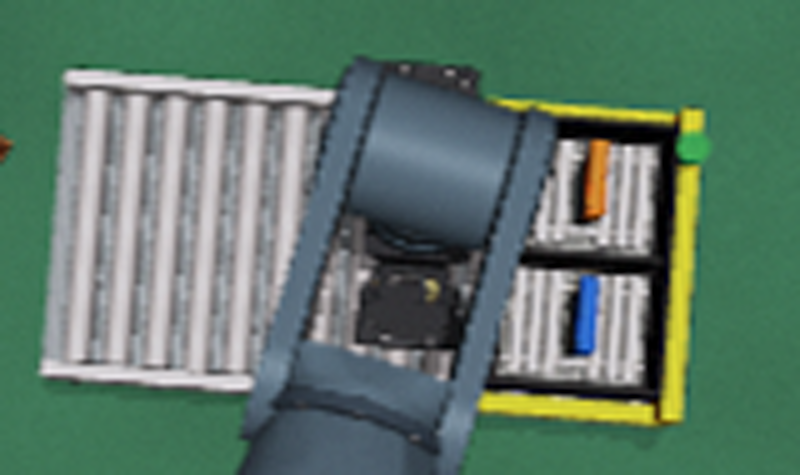

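The picture shows the tote flush against the yellow stop at crop x≈670, with both racks seated and the orange handle at crop (597,178). The orange handle is at (0.6105, -0.198). I'll turn 90° and move above it.

Call:
{"op": "play_rows", "data": {"moves": [[0,0,0.5,-0.1,0.05,-0.2,-1],[0,0,0.5,-0.2,0.1,-0.2,-1],[0,0,0.5,-0.3,0.15,-0.2,-1],[0,0,0.5,-0.4,0.2,-0.2,-1],[0,0,0.5,-0.5,0.25,-0.2,-1],[0,0,0.5,-0.6,0.3,-0.2,-1],[0,0,0.5,-0.7,0.35,-0.2,-1],[0,0,0.5,-0.8,0.4,-0.2,-1],[0,0,0.5,-0.9,0.45,-0.2,-1],[0,0,0.5,-1,0.5,-0.2,-1],[0,0,0.5,-1,0.5,-0.2,-1],[0,0,0.5,-1,0.5,-0.2,-1]]}}

```text
clock: 10.05
ee_pos: [0.6116, -0.164, 0.2608]
orientation: [-0.0, 1.0, -0.016, -0.001]
ft_force: [-0.2, 0.7, -0.2]
grip_width: 0.999
grip_force: 0.0
```

```bash
python3 go.py .6105 -.198 .26 -95.45
```

```text
pos [ 0.6116 -0.164   0.2608] head -91.86 turn [-0.0003  0.0007  0.02  ] shift [0.    0.34  0.008]
```

Call:
{"op": "play_rows", "data": {"moves": [[0,0,0.021,0,0.12,0,-1],[0,0,0.021,0,0.24,0,-1],[0,0,0.021,0,0.34,0,-1],[0,0,0.021,0,0.34,0,-1],[0,0,0.021,0,0.34,0,-1]]}}

```text
clock: 10.47
ee_pos: [0.6109, -0.1985, 0.2621]
orientation: [-0.0, 0.999, -0.046, -0.0]
ft_force: [0.4, 1.0, 0.4]
grip_width: 1.003
grip_force: 0.0
```

```bash
python3 go.py .6105 -.198 .180 -95.45; python3 - <<'E'
from h import *
d=look("side"); w=cloud(d); hsv=cv2.cvtColor(d["color"],cv2.COLOR_RGB2HSV).astype(int)
m=np.zeros(w.shape[:2],bool); m[190:260,200:300]=1
m&=(hsv[...,0]<18)&(hsv[...,1]>150)&(w[...,2]>.11)&(w[...,2]<.16)&(w[...,1]<-.1)
p=w[m]; print(len(p),np.percentile(p,[2,50,98],axis=0).round(3))
save("s2",d["color"][150:270,200:320],5)
E
```

```text
pos [ 0.6109 -0.1985  0.2621] head -95.22 turn [-0.0002  0.0002  0.0013] shift [-0.004 -0.004  0.821]Traceback (most recent call last):
  File "<stdin>", line 5, in <module>
    return _quantile_unchecked(
        a, q, axis, out, overwrite_input, method, keepdims, weights)
    return _ureduce(a,
                    func=_quantile_ureduce_func,
    ...<5 lines>...
                    overwrite_input=overwrite_input,
                    method=method)
    r = func(a, **kwargs)
    result = _quantile(arr,
                       quantiles=q,
    ...<2 lines>...
                       out=out,
                       weights=wgt)
    slices_having_nans = np.isnan(arr[-1, ...])
                                  ~~~^^^^^^^^^
IndexError: index -1 is out of bounds for axis 0 with size 0
```

The side view of the handle is hidden by the gripper. The top measurement is consistent (100 mm between handles, z 0.15), so I'll descend to the grip height.

Call:
{"op": "play_rows", "data": {"moves": [[0,0,0,0,0,0.15,-1],[0,0,0,0,0,0.35,-1],[0,0,0,0,0,0.55,-1],[0,0,0,0,0,0.7,-1],[0,0,0,0,0,0.78,-1],[0,0,0,0,0,0.82,-1],[0,0,0,0,0,0.82,-1],[0,0,0,0,0,0.82,-1]]}}

```text
clock: 11.18
ee_pos: [0.6116, -0.1979, 0.1815]
orientation: [0.0, 0.999, -0.045, 0.0]
ft_force: [0.4, 0.0, 0.8]
grip_width: 1.003
grip_force: 0.0
```

```bash
python3 go.py .6105 -.198 .180 -95.45; python3 - <<'E'
from h import *
d=look("side"); save("s2",d["color"][150:270,200:320],5)
E
```

```text
pos [ 0.6116 -0.1979  0.1815] head -95.2 turn [ 0.0001 -0.0003  0.0014] shift [-0.011  0.002  0.015]
```

View pics/s2.png

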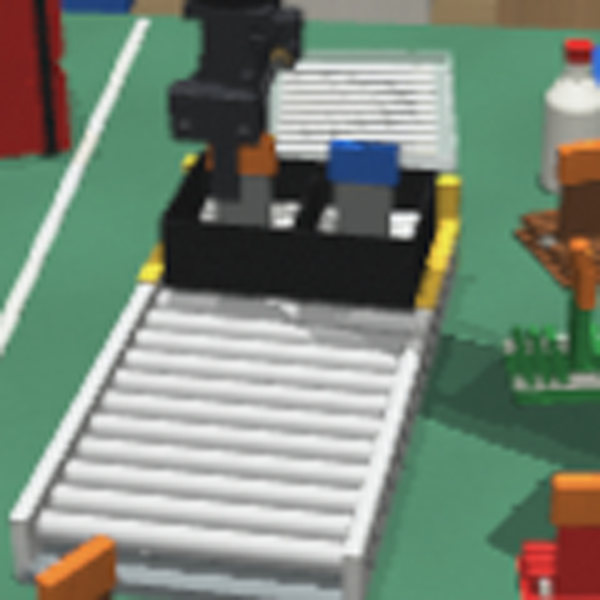

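The fingers straddle the orange handle, the near one at crop (228,170), and both racks are seated. Closing.

Call:
{"op": "play_rows", "data": {"moves": [[0,0,0,0,0,0,0.2],[0,0,0,0,0,0,0.4],[0,0,0,0,0,0,0.55],[0,0,0,0,0,0,0.65],[0,0,0,0,0,0,0.75],[0,0,0,0,0,0,0.9],[0,0,0,0,0,0,1],[0,0,0,0,0,0,1],[0,0,0,0,0,0,1],[0,0,0,0,0,0,1]], "force": 25}}

```text
clock: 12.07
ee_pos: [0.6111, -0.1979, 0.1806]
orientation: [-0.0, 0.999, -0.046, -0.0]
ft_force: [-0.7, -0.1, -0.5]
grip_width: 0.266
grip_force: 0.0
```

Still closing.

Call:
{"op": "play_rows", "data": {"moves": [[0,0,0,0,0,0,1],[0,0,0,0,0,0,1],[0,0,0,0,0,0,1],[0,0,0,0,0,0,1],[0,0,0,0,0,0,1],[0,0,0,0,0,0,1]]}}

```text
clock: 12.57
ee_pos: [0.6111, -0.1978, 0.1806]
orientation: [-0.0, 0.999, -0.046, -0.0]
ft_force: [-0.6, 0.1, -0.3]
grip_width: 0.161
grip_force: 25.0
```

The opening is 14.2 mm, which matches the handle's thickness, at 25 N. Lifting straight up, slowly at first.

Call:
{"op": "play_rows", "data": {"moves": [[0,0,0,0,0,-0.03,1],[0,0,0,0,0,-0.07,1],[0,0,0,0,0,-0.12,1],[0,0,0,0,0,-0.18,1],[0,0,0,0,0,-0.24,1],[0,0,0,0,0,-0.3,1],[0,0,0,0,0,-0.36,1],[0,0,0,0,0,-0.42,1],[0,0,0,0,0,-0.48,1],[0,0,0,0,0,-0.54,1],[0,0,0,0,0,-0.58,1],[0,0,0,0,0,-0.6,1]]}}

```text
clock: 13.57
ee_pos: [0.6114, -0.198, 0.2417]
orientation: [0.0, 0.999, -0.046, 0.001]
ft_force: [0.6, -1.0, -2.0]
grip_width: 0.156
grip_force: 25.0
```

```bash
python3 go.py .6111 -.198 .305 -95.2; python3 - <<'E'
from h import *
d=look("side"); save("s3",d["color"][120:270,190:340],4)
E
```

```text
pos [ 0.6114 -0.198   0.2417] head -95.22 turn [ 0.0001 -0.0003 -0.0001] shift [-0.002  0.    -0.633]
```

View pics/s3.png

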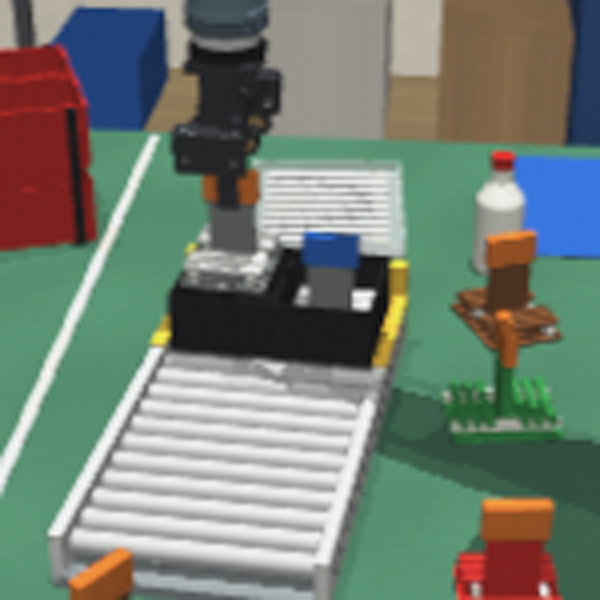

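The orange rack, at crop (232,235), hangs level in the fingers and is leaving the compartment. The tote and the blue rack, at (330,270), have stayed put. I'll lift another 64 mm.

Call:
{"op": "play_rows", "data": {"moves": [[0,0,0,0,0,-0.05,1],[0,0,0,0,0,-0.12,1],[0,0,0,0,0,-0.2,1],[0,0,0,0,0,-0.28,1],[0,0,0,0,0,-0.36,1],[0,0,0,0,0,-0.44,1],[0,0,0,0,0,-0.52,1],[0,0,0,0,0,-0.58,1],[0,0,0,0,0,-0.62,1],[0,0,0,0,0,-0.64,1],[0,0,0,0,0,-0.64,1],[0,0,0,0,0,-0.64,1]]}}

```text
clock: 14.62
ee_pos: [0.611, -0.1979, 0.3044]
orientation: [-0.0, 0.999, -0.046, -0.0]
ft_force: [-0.1, 0.7, -2.0]
grip_width: 0.156
grip_force: 25.0
```

Call:
{"op": "play_rows", "data": {"moves": [[0,0,0,0,0,0,1],[0,0,0,0,0,0,1],[0,0,0,0,0,0,1],[0,0,0,0,0,0,1],[0,0,0,0,0,0,1],[0,0,0,0,0,0,1]]}}

```text
clock: 15.12
ee_pos: [0.6111, -0.1979, 0.3046]
orientation: [-0.0, 0.999, -0.046, -0.0]
ft_force: [-0.2, -0.0, -2.0]
grip_width: 0.161
grip_force: 25.0
```

```bash
python3 meas.py m4; python3 - <<'E'
from h import *
d=look("side"); w=cloud(d); save("s4",d["color"][120:270,190:340],4)
z=w[...,2]; m=(abs(w[...,0]-.611)<.06)&(abs(w[...,1]+.198)<.07)&(z>.11)
print("lowest rack z",np.percentile(z[m],[0.5,2,5]).round(3), "speed",abs(bot.get_state()["qd"]).max())
E
```

```text
orange few
blue few
rim 12 rect [ 574.3 -195.2] [133.8  35.2] 71.9 z 0.098
lowest rack z [0.171 0.174 0.177] speed 0.0009396204574158064
```

View pics/s4.png

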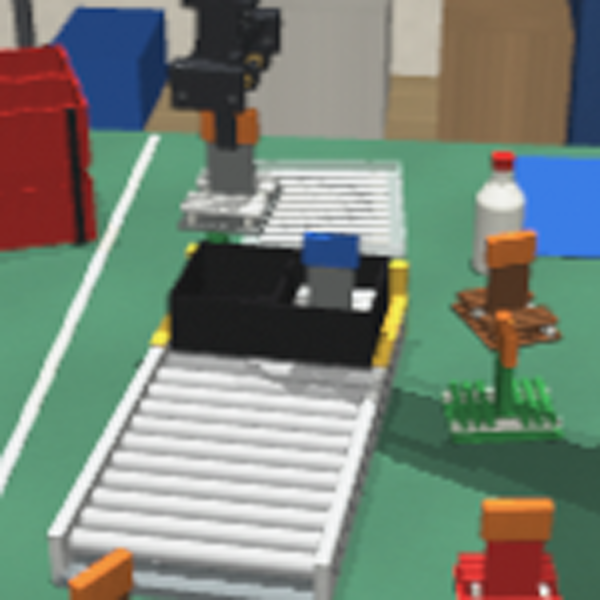

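The rack at crop (230,190) is held level, its underside about 0.17 m up and 67 mm above the rim. The tote is home and the blue rack is seated, so I'm handing in.

```bash
python3 -c "
from plant import bot
print(bot.sign_off())"
```

```text
the job is handed in; nothing more can be done
None
```

I handed the job in at about 15 s of the 58 s: the tote is home against the yellow stop with the blue rack seated, and the orange rack is held level and still about 67 mm above the rim, over the bay (the sign-off gave no verdict).

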